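Close a vial transport case: inner flap first, then the cover

TASK

Get the open blue vial case ready for transport: push the upright orange hold-down flap fully down onto the vials, and only after that swing the blue cover over it and press it fully shut. Only push with the fingers on the outer faces and edges: keep the fingers off the grey linings inside flap and cover, do not lift or shove the case, and leave everything else on the worktop where it stands.

Things in the scene. Friction and masses are not known exactly. Their poses are not given: they have to be found in the camera images.
- case: open blue transport case, loose but heavy (2.2 to 3.3 kg), 140 mm (its x) by 96 mm (its y), rim 70 mm high, walls 5 mm. It stands either left or right of the big white centrifuge. Origin at the centre of its underside; its -x side is the front, with clasps and a small black handle, turned roughly towards the robot; +x is the rear with the cover's hinge; z up. Inside are 9 fixed capped vials, cap tops 47 mm above the worktop.
- flap (a joint): angle of the orange hold-down flap: 0 = folded flat onto the vials (stop), about 1.3 to 1.65 = upright as found, stop at 1.75. The flap is a plate 85 mm long from its hinge, 80 mm wide, 4 mm thick, with a hinge along the inside of the front wall; its plain orange outer face (two thin ribs) looks to the front when it is upright and up when folded. Its hinge has friction: it stays where it is left, and about 1 N pushed 55 mm from the hinge folds it.
- flap_hinge (a point): middle of the flap's hinge line, in the case's frame at x -60 mm, y 0, z 56.5 mm; the hinge line runs along the case's y.
- flap_edge (a point): middle of the flap's free edge on its outer (orange) face, 85 mm from the hinge.
- flap_pad: grey lining 72 x 70 x 5 mm on the flap's inner face (the face towards the vials); fingers must not touch it. Same origin and axes as the flap: origin on the hinge, x along the flap to its free edge, z out of the orange face; the outer face is at z = 4 mm.
- cover (a joint): angle of the blue cover: 0 = shut on the rim (stop), about 1.5 to 1.85 = standing open as found, stop at 1.9 (leaning backwards). The cover is 145 mm long from its hinge to its free edge, 100 mm wide, 16 mm deep, and stiff: it stays where it is left, and takes about 2 N at 105 mm from the hinge. It is hinged along the case's rear rim; its outer face looks to the rear when open and up when shut. Its top lies about 88 mm above the worktop when shut.
- cover_hinge (a point): middle of the cover's hinge line, in the case's frame at x 73 mm, y 0, z 72 mm; the hinge line runs along the case's y.
- cover_edge (a point): middle of the cover's free edge on its outer face, 145 mm from the hinge.
- cover_pad: grey lining 122 x 80 x 7 mm on the cover's inner face; fingers must not touch it. Same origin and axes as the cover: origin on the hinge, -x along the cover to its free edge, z out of the outer face, which is at z = 15 mm (ribs to 17 mm).
- weight_brass: brass weight with knob, 29 mm across, 42 mm tall, standing loose in front of the case; origin at the centre of its underside.
- bottle_red: bottle with orange cap and pink contents, 56 mm across, 116 mm tall, standing loose close to the left (+y) side of the case; origin at the centre of its underside.
- rack_green: green tube rack 60 x 148 x 46 mm at the left rear of the worktop, loose; origin under its centre.
- timer: white timer 60 x 62 x 18 mm, loose, left of the centrifuge at its rear; origin under its centre.
- tipbox_blue: blue pipette tip box 71 x 118 x 76 mm, loose, on the other side of the centrifuge from the case; origin under its centre.
- petri_0: petri dish 60 mm across, 15 mm tall, loose, right of the centrifuge; origin under its centre.

How it is judged:
By the outcome, as a careful person would: the job done as asked, in the order asked, and still so for the second after the job is handed in, with the robot touching nothing.
It also fails if it takes over 58 s, if anything falls off the work surface, if the arm or the gripper's body presses on something with over 40 N, if the wrist force passes 120 N, or if a joint passes its speed limit or range.

ROBOT

A 6-joint arm with a two-finger parallel gripper is mounted at the origin on a cart in front of the work surface, level with it; the furniture and walls round the work are solid. World frame = base frame: x ahead of the robot, y to its left, z up, the work surface at z = 0. Lengths are in m, angles in rad, forces in N, time in s.
With the tool pointing down it reaches from about 0.4 to 0.825 m from the base axis. Payload 7 kg.
Tool frame: the origin (TCP) lies on the centre line of the jaws, within the pads' length; the fingertips stand 25 mm ahead of it and the grasp point (between the pads) lies 6 mm ahead of it; z points along the fingers, y is the line along which they close (so a half turn about z gives the same grasp; the last joint's range is limited). The gripper opens to 88 mm and grips with 3 to 60 N. Pads are 19 mm wide; open, the fingers measure 130 mm over their backs; the gripper's body (78 mm by 193 mm) begins 47 mm behind the grasp point.
Start: joints at [-0.888, 0.359, 0.012, 0, -1.224, -0.288], TCP at [0.26, -0.623, 0.252] pointing down, gripper open.
Joint ranges: [-3.07, 3.07], [-1.43, 2.12], [-1.02, 1.25], [-3.03, 1.67], [-3.05, -0], [-3.03, 3.03]. Speed limits (rad/s): [2.39, 2.39, 3.01, 3.14, 3.14, 3.14].

INTERFACE

Orientations are given as [roll, pitch, yaw] about the fixed x, y, z axes, in that order (R = Rz(yaw) Ry(pitch) Rx(roll)).
In Python, from station import readout, vision, arm gives the robot as it stands. The module is installed in compiled form; this text tells all that it offers.
- The arm moves only by the tool carry_out, never from a script. Its argument "commands" is a list of rows, each an object with "dp": the shift along the tool's x, y, z in m, a list of three; "rotation": the turn, a rotation vector about the tool's x, y, z in degrees, a list of three. In form: [{"dp": [dx, dy, dz], "rotation": [wx, wy, wz]}, ...]. A call has 1 to 8 rows; each row shifts and turns the commanded pose from where the row before left it, along the tool's axes as they then stand; what a row does not reach is not made up. A row lasts 1/8 s, in which the tool goes at most 62.5 mm and 10.7 degrees, less where a joint would pass 70% of its speed; a pose out of reach is approached as far as the arm can. A call with a gripper value outside its range is refused whole. "grip" is the finger opening in m, from 0 to 0.0876, set as the call begins (left out, the last holds). The fingers move at their own pace and stop on an object; "force" is the grip in N (left out, the last holds). Time passes only in rows, so rows that do not move let the fingers close. It gives the time, the measured TCP pose, the force, the opening and the grip force at its end, in the units of the state.
- readout.get_state(): the state, without advancing time (a new reading comes with each control period).
- vision.grab_frame(name): name is "side" or "top"; returns (picture, depth): 420x560x3 uint8, red, green, blue; 420x560 float32, m along the optical axis (not along the pixel's ray), 0 where there is no reading.
- vision.calibration(name): a dict with "fovy" (degrees; the focal length in pixels is half the picture's height over the tangent of half this angle, whatever the lens; pixels are square), "cx", "cy" (the principal point, pixels), "origin" and "attitude" of the camera in the world. Camera axes: x right, y down, z forward; pixel columns grow to the right and rows downward; lengths in m; the calibration is good to about 2 mm. A picture is of the moment at which its call begins. calibration takes no time and is no camera call.
- arm.job_done(): hands the job in; it is judged then, once.
Trained networks look in the newest picture that a camera, given by its name, has taken for a name from the list of things; names that differ only in an ending like _2 or _b are one class to them, and where a whole thing is asked for, a point or a joint stands for the part that bears it (a point fixed in the world has none). Each returns a list of dicts, best first, with "score" (0 to 1); they miss things now and then, are a little off and sometimes report something else, mostly with a low value. They report only what shows in the picture. A call takes as long as a camera call.
- vision.trace(label, camera): "pixels" (420x560 bool, what is visible of it) and "position" ([row, column] in pixels, amid what is visible of it).
The state is a dict: "t": time; "q": joint angles; "qd": joint speeds; "joint_efforts": joint torques, N m; "eef_pos": TCP position; "ee_rot": TCP orientation; "force": force on the tool from outside, world axes, zero at the start; "moment": the same for the moment, N m; "width": finger opening in m; "gripper_force": force on a finger pad.
Only numpy, scipy, OpenCV 4.12 (cv2) and the standard library are available. Lean on these libraries where they do the work, as an engineer would, in place of code of your own. Each camera call takes 0.05 s, during which the arm holds its last target. There are 200 camera calls.

## Working session

There is one attempt and no reset: what is moved stays moved. The work goes in short steps, Python scripts to look and compute and a tool call to move; the robot and the scene stay as the last step left them, time stands still between calls to the robot, and variables do not carry over. Pictures are saved under pics/ and viewed, at most 10 in all, crops included, and the job is handed in when it is done.

Besides the shell and the picture viewer there is one more tool, called after "Call:" as a command line: name --argument value ..., lists and objects as JSON in quotes. carry_out: Moves the arm, as the interface text tells. Its arguments: {"type":"object","properties":{"commands":{"type":"array"},"grip":{"type":"number"},"force":{"type":"number"}},"required":["commands"]}

```bash
mkdir -p pics
cat > h.py <<'E'
import numpy as np, cv2
from station import readout, vision, arm
from scipy.spatial.transform import Rotation as R
def cal(n):
    c=vision.calibration(n); return c
def cloud(n,d):
    c=cal(n); f=210/np.tan(np.radians(c['fovy'])/2)
    v,u=np.mgrid[0:420,0:560]
    P=np.stack([(u-c['cx'])/f*d,(v-c['cy'])/f*d,d],-1)
    A=np.array(c['attitude'])
    A=A if A.shape==(3,3) else R.from_euler('xyz',A).as_matrix()
    return P@A.T+np.array(c['origin'])
E
python3 - <<'E'
from h import *
for n in ('side','top'):
    p,d=vision.grab_frame(n); print(n,cal(n)); 
    cv2.imwrite(f'pics/{n}0.png',p[:,:,::-1])
    W=cloud(n,d)
    for l in ['case','flap','cover','weight_brass','bottle_red']:
        for r in vision.trace(l,n)[:1]:
            m=r['pixels']&(d>0); q=W[m]
            print(n,l,round(r['score'],2),np.round(r['position']),m.sum(),np.percentile(q,[3,50,97],axis=0).round(3).tolist())
print(readout.get_state())
E
```

```text
side {'fovy': 54.65721077161647, 'cx': 283.96147779777124, 'cy': 216.40603567175032, 'origin': array([ 0.66580102, -0.92023463,  0.98862258]), 'attitude': array([-2.36329438,  0.01583573,  0.16846753])}
side case 0.93 [283. 247.] 3379 [[0.348, -0.383, 0.009], [0.44, -0.303, 0.059], [0.524, -0.228, 0.211]]
side flap 0.57 [284. 213.] 269 [[0.307, -0.377, 0.018], [0.365, -0.344, 0.11], [0.385, -0.249, 0.141]]
side cover 0.66 [259. 268.] 1030 [[0.461, -0.312, 0.074], [0.498, -0.269, 0.151], [0.532, -0.22, 0.213]]
side weight_brass 0.69 [284. 248.] 3506 [[0.346, -0.383, 0.002], [0.441, -0.303, 0.058], [0.525, -0.226, 0.211]]
side bottle_red 0.97 [257. 211.] 498 [[0.307, -0.253, 0.017], [0.335, -0.242, 0.078], [0.351, -0.216, 0.116]]
top {'fovy': 50.31342509527582, 'cx': 280.2413793998149, 'cy': 204.9051308202588, 'origin': array([ 0.28346543, -0.01927737,  1.37288583]), 'attitude': array([-2.97849494,  0.00775083, -1.57660198])}
top case 0.86 [222. 380.] 2580 [[0.345, -0.364, 0.021], [0.435, -0.295, 0.052], [0.52, -0.223, 0.213]]
top cover 0.91 [200. 368.] 745 [[0.462, -0.306, 0.075], [0.
[... 227 characters left out ...]
19, 0.113], [0.346, -0.199, 0.119]]
{'t': 0.6, 'q': array([-8.87909428e-01,  3.58577615e-01,  1.19769944e-02, -4.72949677e-05,
       -1.22409661e+00, -2.88108338e-01]), 'qd': array([-0.00141834, -0.00049395, -0.001225  , -0.00068841,  0.0007796 ,
        0.00082185]), 'joint_efforts': array([ 1.20113316e-03, -5.81985855e+01,  2.93183059e+01,  6.99980423e+00,
        1.23799444e-02,  1.48574674e-05]), 'eef_pos': array([ 0.25962223, -0.62308307,  0.25160077]), 'ee_rot': array([-3.14151028e+00,  7.08053412e-05, -2.74683016e+00]), 'force': array([-0.42696224, -0.15895135,  0.04472495]), 'moment': array([ 0.04145864,  0.05227661, -0.03671631]), 'gripper_force': 0.0, 'width': 0.08733203957278424}
```

Run:
```python
import cv2,numpy as np
a=cv2.imread('pics/side0.png');b=cv2.imread('pics/top0.png')
a=cv2.resize(a[170:370,120:385],None,fx=3,fy=3,interpolation=cv2.INTER_CUBIC)
cv2.imwrite('pics/s1.png',a)
cv2.imwrite('pics/t1.png',cv2.resize(b[110:330,230:490],None,fx=2.7,fy=2.7,interpolation=cv2.INTER_CUBIC))
```

```text
(no output)
```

View pics/s1.png

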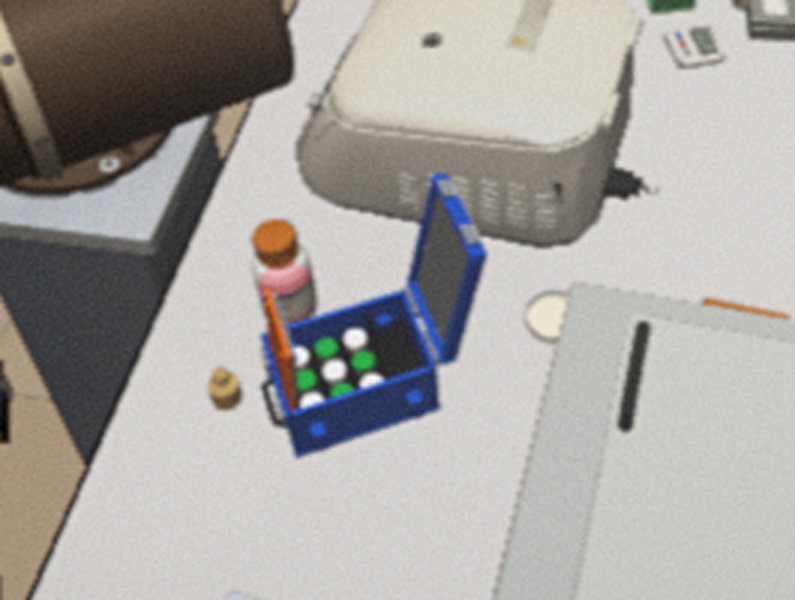

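View pics/t1.png

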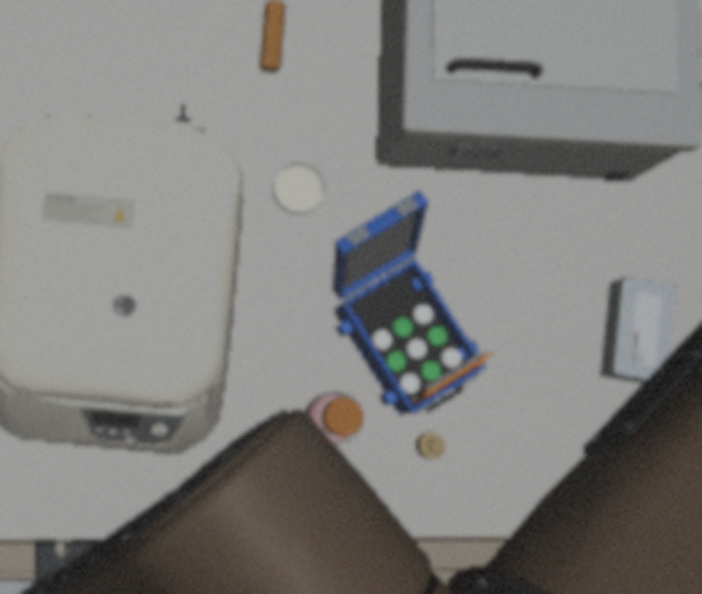

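View pics/side0.png

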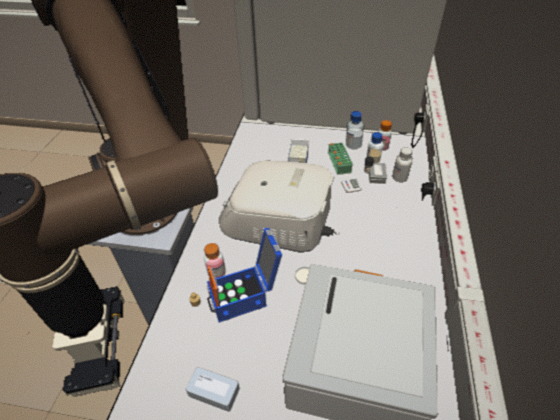

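The pictures show the case right of the centrifuge. The cover is open at the rear (side crop 450,270), the orange flap is upright at the front (280,350), the brass weight is in front (225,390), and the bottle is on the left (280,265). Next I'll fit the case pose and the two joint angles.

```bash
cat > fit.py <<'E'
from h import *
from scipy.optimize import minimize
def seg(c,lo,hi,W):
    hsv=cv2.cvtColor(c,cv2.COLOR_RGB2HSV); m=(hsv[...,0]>=lo)&(hsv[...,0]<=hi)&(hsv[...,1]>120)&(hsv[...,2]>50)
    return m&(np.abs(W[...,0]-.43)<.16)&(np.abs(W[...,1]+.29)<.13)
def get(names=('side','top')):
    B=[];O=[]
    for n in names:
        p,d=vision.grab_frame(n); W=cloud(n,d); ok=(d>0)
        B.append(W[seg(p,105,130,W)&ok]); O.append(W[seg(p,3,16,W)&ok])
    return B,O
def tocase(P,x,y,yaw):
    c,s=np.cos(yaw),np.sin(yaw); q=P-np.array([x,y,0]); return np.stack([c*q[:,0]+s*q[:,1],-s*q[:,0]+c*q[:,1],q[:,2]],-1)
E
python3 - <<'E'
from fit import *
B,O=get()
for b,nm in zip(B,('side','top')):
    r=b[(b[:,2]>.055)&(b[:,2]<.078)]
    (c,s,a)=cv2.minAreaRect((r[:,:2]*1000).astype(np.float32)); print(nm,len(r),c,s,a)
    def cost(v):   # distance to rim band
        q=tocase(r,*v); dx=np.abs(q[:,0]);dy=np.abs(q[:,1])
        sd=np.minimum(np.hypot(dx-67.5e-3,np.maximum(dy-.0455,0)),np.hypot(dy-45.5e-3,np.maximum(dx-.0675,0)))
        return np.minimum(sd,.012).mean()
    best=min((minimize(cost,[x,y,w],method='Nelder-Mead',options=dict(initial_simplex=None,xatol=1e-5,fatol=1e-7)) for x in(.42,.435,.45) for y in (-.31,-.295,-.28) for w in (.4,.52,.65)),key=lambda z:z.fun)
    print('pose',best.x.round(4),best.fun)
    v=best.x
    q=tocase(b,*v); k=q[(q[:,2]>.1)&(q[:,0]>.03)]; 
    print('cover pts',np.percentile(k,[2,50,98],axis=0).round(3).tolist())
    e=np.linalg.svd(k-k.mean(0),full_matrices=False)[2]; 
    for z in np.arange(.08,.23,.02):
        w=k[np.abs(k[:,2]-z)<.01]; 
        if len(w)>5: print(round(z,2),np.percentile(w[:,0],[5,50,95]).round(3),np.percentile(w[:,1],[5,95]).round(3))
O_=O
for o in O_:
    q=tocase(o,*v); q=q[(q[:,0]<.0)&(q[:,2]>.05)&(abs(q[:,1])<.05)]
    print('flap',len(q),np.percentile(q,[2,50,98],axis=0).round(3).tolist())
    for z in np.arange(.06,.16,.015):
        w=q[np.abs(q[:,2]-z)<.0075]
        if len(w)>3: print(round(z,3),np.percentile(w[:,0],[10,50,90]).round(3))
for n in('side','top'):
    for l in ('petri_0','bottle_red','weight_brass','tipbox_blue'):
        p,d=vision.grab_frame(n); W=cloud(n,d)
        for r in vision.trace(l,n)[:1]: print(n,l,round(r['score'],2),np.percentile(W[r['pixels']&(d>0)],[3,50,97],axis=0).round(3).tolist())
E
```

```text
side 506 (418.7791748046875, -309.51904296875) (153.02767944335938, 99.22209167480469) 31.38318634033203
pose [ 0.4139 -0.3133  0.5344] 0.002272434769991423
cover pts [[0.083, -0.05, 0.104], [0.104, -0.044, 0.189], [0.118, 0.049, 0.212]]
0.1 [0.081 0.085 0.09 ] [-0.048  0.048]
0.12 [0.084 0.09  0.096] [-0.049  0.048]
0.14 [0.088 0.094 0.1  ] [-0.05   0.049]
0.16 [0.095 0.098 0.103] [-0.049  0.049]
0.18 [0.098 0.102 0.109] [-0.049  0.048]
0.2 [0.104 0.112 0.118] [-0.048  0.047]
0.22 [0.105 0.109 0.115] [-0.047  0.043]
top 199 (416.033203125, -306.624755859375) (148.6741943359375, 97.37482452392578) 31.82137680053711
pose [ 0.4169 -0.3048  0.5391] 0.002223391021340855
cover pts [[0.099, -0.047, 0.189], [0.104, 0.0, 0.211], [0.11, 0.047, 0.216]]
0.2 [0.099 0.104 0.109] [-0.043  0.047]
0.22 [0.099 0.104 0.11 ] [-0.045  0.045]
flap 147 [[-0.103, -0.044, 0.075], [-0.065, -0.016, 0.13], [-0.059, 0.031, 0.706]]
0.075 [-0.069 -0.068 -0.067]
0.09 [-0.069 -0.068 -0.064]
0.105 [-0.069 -0.068 -0.066]
0.12 [-0.069 -0.066 -0.065]
0.135 [-0.066 -0.063 -0.06 ]
flap 23 [[-0.064, -0.028, 0.128], [-0.062, 0.0, 0.141], [-0.061, 0.036, 0.146]]
0.135 [-0.063 -0.062 -0.061]
0.15 [-0.063 -0.062 -0.061]
side petri_0 0.52 [[0.562, -0.229, 0.005], [0.58, -0.203, 0.013], [0.595, -0.173, 0.017]]
side bottle_red 0.76 [[0.308, -0.254, 0.014], [0.335, -0.242, 0.079], [0.351, -0.214, 0.117]]
side weight_brass 0.53 [[0.285, -0.352, 0.003], [0.298, -0.343, 0.023], [0.308, -0.332, 0.041]]
side tipbox_blue 0.72 [[0.46, 0.275, 0.048], [0.493, 0.321, 0.073], [0.523, 0.388, 0.077]]
top petri_0 0.61 [[0.562, -0.223, 0.009], [0.587, -0.196, 0.015], [0.613, -0.171, 0.02]]
top bottle_red 0.55 [[0.303, -0.239, 0.065], [0.325, -0.218, 0.114], [0.346, -0.199, 0.119]]
top weight_brass 0.48 [[0.283, -0.343, 0.019], [0.295, -0.331, 0.027], [0.307, -0.321, 0.046]]
top tipbox_blue 0.94 [[0.456, 0.278, 0.001], [0.486, 0.331, 0.074], [0.524, 0.393, 0.079]]
```

Call:
carry_out --commands '[{"dp": [0, 0, 0], "rotation": [0, 0, -8.2]}, {"dp": [-0.03, 0.027, 0], "rotation": [0, 0, 0]}, {"dp": [-0.04, 0.036, 0], "rotation": [0, 0, 0]}, {"dp": [-0.04, 0.036, 0], "rotation": [0, 0, 0]}, {"dp": [-0.04, 0.036, 0], "rotation": [0, 0, 0]}, {"dp": [-0.03, 0.027, 0], "rotation": [0, 0, 0]}, {"dp": [-0.02, 0.016, 0], "rotation": [0, 0, 0]}, {"dp": [0, 0, 0], "rotation": [0, 0, 0]}]' --grip 0 --force 20

```text
t: 2.5
eef_pos: [0.3407, -0.3665, 0.2522]
ee_rot: [-3.141, 0.001, -2.601]
force: [0.4, -0.1, -0.0]
width: 0.0127
gripper_force: 0.0
```

```bash
cat > st.py <<'E'
from fit import *
def st():
    s=readout.get_state(); p=s['eef_pos']; q=tocase(p[None],.4155,-.309,.537)[0]
    print('t',round(s['t'],2),'case',q.round(4),'tipz',round(p[2]-.025,4),'rot',np.degrees(s['ee_rot']).round(1),'F',np.round(s['force'],1),'w',round(s['width'],4)); return s
E
python3 - <<'E'
from st import *
st()
p,d=vision.grab_frame('side');W=cloud('side',d)
cv2.imwrite('pics/s2.png',cv2.resize(p[130:380,100:400],None,fx=2.5,fy=2.5,interpolation=cv2.INTER_CUBIC)[:,:,::-1])
p,d=vision.grab_frame('top');W2=cloud('top',d)
A=np.concatenate([W[W[...,2]<.6],W2[W2[...,2]<.6]]); q=tocase(A,.4155,-.309,.537)
for x0 in np.arange(.08,.3,.04):
  print(round(x0,2),[round(float(np.percentile(z,98)),3) if len(z:=q[(abs(q[:,0]-x0)<.02)&(abs(q[:,1]-y0)<.02)][:,2])>4 else None for y0 in np.arange(-.2,.21,.04)])
E
```

```text
t 2.5 case [-0.0936 -0.0112  0.2522] tipz 0.2272 rot [-179.9    0.  -149. ] F [ 0.4 -0.1 -0. ] w 0.0127
0.08 [0.181, 0.003, 0.002, 0.003, 0.185, 0.184, 0.598, 0.597, 0.005, 0.131, 0.164]
0.12 [0.184, 0.183, 0.167, 0.002, 0.215, 0.213, 0.215, 0.599, 0.579, 0.17, 0.176]
0.16 [0.207, 0.184, 0.183, 0.182, 0.002, 0.015, 0.004, 0.006, 0.169, 0.179, 0.181]
0.2 [0.206, 0.207, 0.184, 0.182, 0.014, 0.019, 0.018, 0.166, 0.179, 0.182, 0.184]
0.24 [0.187, 0.187, 0.182, 0.006, 0.004, 0.019, 0.015, 0.173, 0.181, 0.185, 0.187]
0.28 [0.187, 0.184, 0.178, 0.007, 0.006, 0.005, 0.005, 0.172, 0.18, 0.184, 0.187]
```

View pics/s2.png

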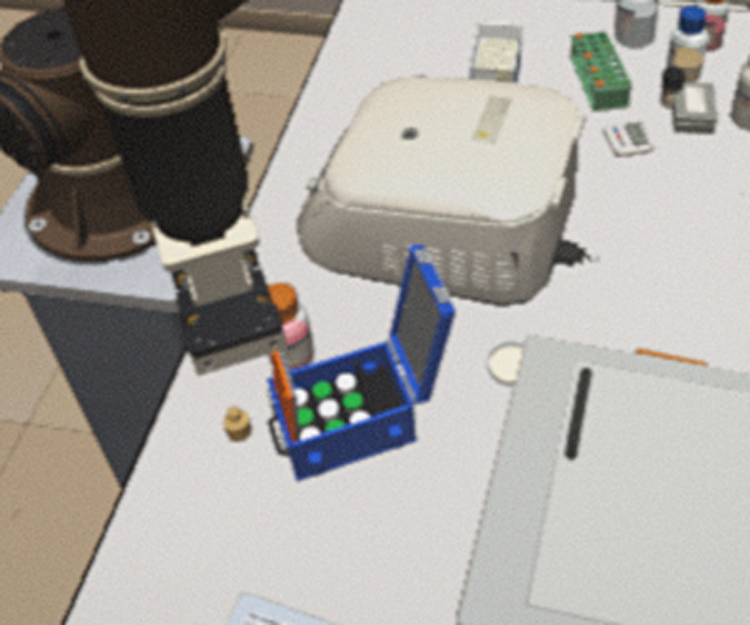

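The gripper is now in front of the flap at crop (230,320) and nothing has been disturbed. I'll lower it and fold the flap along an arc.

Call:
carry_out --commands '[{"dp": [0, 0, 0.04], "rotation": [0, 0, 0]}, {"dp": [0, 0, 0.04], "rotation": [0, 0, 0]}, {"dp": [0, 0, 0.025], "rotation": [0, 0, 0]}, {"dp": [0, 0, 0.005], "rotation": [0, 0, 0]}, {"dp": [0, 0, 0], "rotation": [0, 0, 0]}]'

```text
t: 3.22
eef_pos: [0.3402, -0.3684, 0.1419]
ee_rot: [-3.142, -0.0, -2.604]
force: [0.0, 0.5, 0.7]
width: 0.0003
gripper_force: 0.0
```

Run:
```python
from st import *
st()
p,d=vision.grab_frame('side')
cv2.imwrite('pics/s3.png',cv2.resize(p[200:340,150:310],None,fx=4,fy=4,interpolation=cv2.INTER_CUBIC)[:,:,::-1])
```

```text
t 3.23 case [-0.0951 -0.0126  0.1419] tipz 0.1169 rot [-180.    -0.  -149.2] F [0.  0.5 0.7] w 0.0003
```

View pics/s3.png

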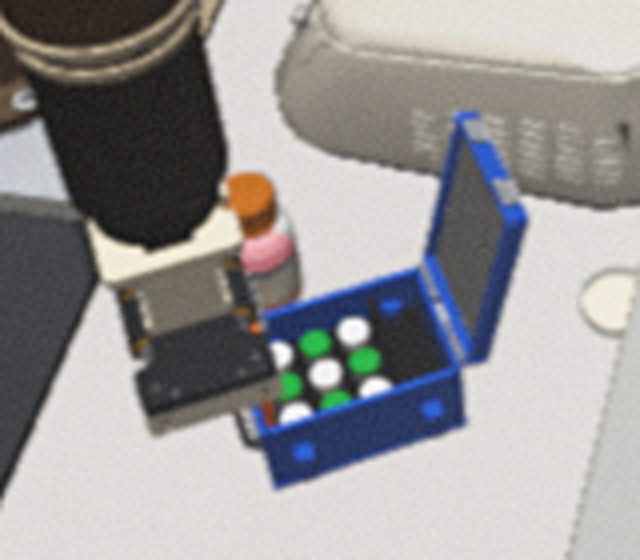

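Call:
carry_out --commands '[{"dp": [-0.012, 0, 0], "rotation": [0, 0, 0]}, {"dp": [-0.01, 0, 0], "rotation": [0, 0, 0]}, {"dp": [-0.01, 0, 0.001], "rotation": [0, 0, 0]}, {"dp": [-0.01, 0, 0.002], "rotation": [0, 0, 0]}, {"dp": [-0.01, 0, 0.004], "rotation": [0, 0, 0]}, {"dp": [-0.009, 0, 0.005], "rotation": [0, 0, 0]}]'

```text
t: 4.03
eef_pos: [0.393, -0.336, 0.1291]
ee_rot: [3.141, -0.0, -2.603]
force: [-0.2, -0.9, 0.5]
width: 0.0007
gripper_force: 0.3
```

Call:
carry_out --commands '[{"dp": [-0.008, 0, 0.008], "rotation": [0, 0, 0]}, {"dp": [-0.0065, 0, 0.007], "rotation": [0, 0, 0]}, {"dp": [-0.004, 0, 0.007], "rotation": [0, 0, 0]}, {"dp": [-0.003, 0, 0.007], "rotation": [0, 0, 0]}, {"dp": [-0.003, 0, 0.007], "rotation": [0, 0, 0]}, {"dp": [0, 0, 0.004], "rotation": [0, 0, 0]}, {"dp": [0, 0, 0.003], "rotation": [0, 0, 0]}, {"dp": [0, 0, 0], "rotation": [0, 0, 0]}]'

```text
t: 5.03
eef_pos: [0.4134, -0.3239, 0.0864]
ee_rot: [3.141, -0.0, -2.604]
force: [-0.1, 0.0, 0.1]
width: 0.0005
gripper_force: 0.0
```

Run:
```python
from st import *
st()
```

```text
t 5.03 case [-0.0094 -0.0118  0.0864] tipz 0.0614 rot [ 180.    -0.  -149.2] F [-0.1  0.   0.1] w 0.0005
```

Call:
carry_out --commands '[{"dp": [0, 0, 0.002], "rotation": [0, 0, 0]}, {"dp": [0, 0, 0], "rotation": [0, 0, 0]}]'

```text
t: 5.28
eef_pos: [0.4137, -0.3241, 0.0856]
ee_rot: [-3.141, 0.0, -2.603]
force: [-2.0, 1.1, 9.9]
width: 0.0005
gripper_force: 4.9
```

Call:
carry_out --commands '[{"dp": [0, 0, 0.0015], "rotation": [0, 0, 0]}, {"dp": [0, 0, 0], "rotation": [0, 0, 0]}]'

```text
t: 5.52
eef_pos: [0.4138, -0.3242, 0.0853]
ee_rot: [-3.14, 0.0, -2.603]
force: [-5.0, 6.5, 23.6]
width: 0.0003
gripper_force: 11.3
```

Call:
carry_out --commands '[{"dp": [0, 0, -0.02], "rotation": [0, 0, 0]}, {"dp": [0, 0, -0.04], "rotation": [0, 0, 0]}, {"dp": [0, 0, -0.05], "rotation": [0, 0, 0]}, {"dp": [0, 0, -0.05], "rotation": [0, 0, 0]}, {"dp": [0, 0, -0.03], "rotation": [0, 0, 0]}, {"dp": [0, 0, 0], "rotation": [0, 0, 0]}]'

```text
t: 6.28
eef_pos: [0.4146, -0.3245, 0.276]
ee_rot: [-3.137, 0.003, -2.604]
force: [-0.6, -0.2, -1.1]
width: 0.0003
gripper_force: 0.0
```

Call:
carry_out --commands '[{"dp": [-0.04, 0, 0], "rotation": [0, 0, 0]}, {"dp": [-0.05, 0, 0], "rotation": [0, 0, 0]}, {"dp": [-0.04, 0, 0], "rotation": [0, 0, 0]}, {"dp": [-0.026, 0, 0], "rotation": [0, 0, 0]}, {"dp": [0, 0, 0], "rotation": [0, 0, 0]}]'

```text
t: 6.9
eef_pos: [0.5484, -0.2431, 0.2718]
ee_rot: [3.14, -0.001, -2.602]
force: [-0.1, 0.7, -0.8]
width: 0.0005
gripper_force: 0.0
```

Run:
```python
from st import *
st()
p,d=vision.grab_frame('side'); W=cloud('side',d); q=tocase(W.reshape(-1,3),.4155,-.309,.537).reshape(W.shape)
m=seg(p,3,16,W)&(abs(q[...,1])<.042)&(q[...,0]<.04)&(d>0)&(q[...,0]>-.075)
k=q[m]; print(len(k),np.percentile(k,[3,50,97],axis=0).round(3))
print(np.polyfit(k[:,0],k[:,2],1))
cv2.imwrite('pics/s4.png',cv2.resize(p[160:340,150:350],None,fx=3.3,fy=3.3,interpolation=cv2.INTER_CUBIC)[:,:,::-1])
```

```text
t 6.9 case [ 0.1479 -0.0113  0.2718] tipz 0.2468 rot [ 1.799e+02 -1.000e-01 -1.491e+02] F [-0.1  0.7 -0.8] w 0.0005
719 [[-0.059 -0.035  0.052]
 [-0.019 -0.001  0.059]
 [ 0.024  0.038  0.063]]
[-0.04345038  0.057928  ]
```

View pics/s4.png

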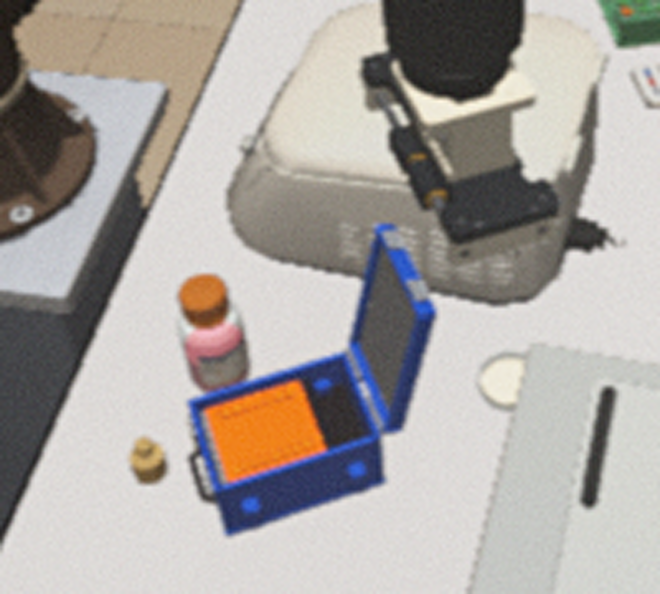

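The flap lies flat (crop 260,430), the case hasn't moved, and the gripper is above and behind the cover. Now the cover.

Call:
carry_out --commands '[{"dp": [0, 0, 0.03], "rotation": [0, 0, 0]}, {"dp": [0, 0, 0.03], "rotation": [0, 0, 0]}, {"dp": [0, 0, 0.012], "rotation": [0, 0, 0]}, {"dp": [0, 0, 0], "rotation": [0, 0, 0]}, {"dp": [0.015, 0, 0], "rotation": [0, 0, 0]}, {"dp": [0.015, 0, 0], "rotation": [0, 0, 0]}, {"dp": [0, 0, 0], "rotation": [0, 0, 0]}]'

```text
t: 7.82
eef_pos: [0.5209, -0.2601, 0.2021]
ee_rot: [-3.141, 0.001, -2.605]
force: [0.1, 0.4, 0.7]
width: 0.0004
gripper_force: 0.0
```

Call:
carry_out --commands '[{"dp": [0.015, 0, 0], "rotation": [0, 0, 0]}, {"dp": [0.015, 0, -0.001], "rotation": [0, 0, 0]}, {"dp": [0.016, 0, -0.001], "rotation": [0, 0, 0]}, {"dp": [0.014, 0, 0.003], "rotation": [0, 0, 0]}, {"dp": [0.013, 0, 0.0035], "rotation": [0, 0, 0]}, {"dp": [0, 0, 0], "rotation": [0, 0, 0]}]'

```text
t: 8.57
eef_pos: [0.4578, -0.2972, 0.1961]
ee_rot: [3.141, -0.001, -2.605]
force: [-1.1, 0.7, -0.6]
width: 0.0005
gripper_force: 0.0
```

Run:
```python
from st import *
st()
p,d=vision.grab_frame('side')
cv2.imwrite('pics/s5.png',cv2.resize(p[160:340,150:350],None,fx=3.3,fy=3.3,interpolation=cv2.INTER_CUBIC)[:,:,::-1])
```

```text
t 8.57 case [ 0.0423 -0.0115  0.1961] tipz 0.1711 rot [ 1.799e+02 -1.000e-01 -1.492e+02] F [-1.1  0.7 -0.6] w 0.0005
```

View pics/s5.png

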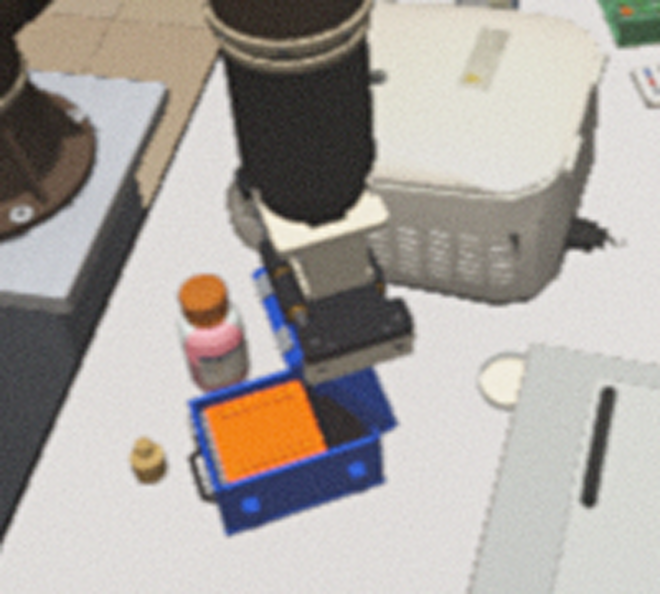

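The cover is following the fingers at about 60° (crop 280,320), and the case is still in place. I'll continue along the arc.

Call:
carry_out --commands '[{"dp": [0.012, 0, 0.006], "rotation": [0, 0, 0]}, {"dp": [0.012, 0, 0.0065], "rotation": [0, 0, 0]}, {"dp": [0.01, 0, 0.009], "rotation": [0, 0, 0]}, {"dp": [0.01, 0, 0.01], "rotation": [0, 0, 0]}, {"dp": [0.0075, 0, 0.012], "rotation": [0, 0, 0]}, {"dp": [0.0075, 0, 0.012], "rotation": [0, 0, 0]}, {"dp": [0.006, 0, 0.01], "rotation": [0, 0, 0]}, {"dp": [0, 0, 0], "rotation": [0, 0, 0]}]'

```text
t: 9.62
eef_pos: [0.4023, -0.33, 0.13]
ee_rot: [3.14, -0.001, -2.604]
force: [-0.2, 0.2, 0.0]
width: 0.0005
gripper_force: 0.0
```

Call:
carry_out --commands '[{"dp": [0.004, 0, 0.006], "rotation": [0, 0, 0]}, {"dp": [0, 0, 0.006], "rotation": [0, 0, 0]}, {"dp": [0, 0, 0.003], "rotation": [0, 0, 0]}, {"dp": [0, 0, 0], "rotation": [0, 0, 0]}]'

```text
t: 10.12
eef_pos: [0.3998, -0.332, 0.1158]
ee_rot: [3.141, -0.0, -2.604]
force: [0.7, 0.5, 0.0]
width: 0.0003
gripper_force: 0.0
```

Run:
```python
from st import *
st()
```

```text
t 10.12 case [-0.0253 -0.0117  0.1158] tipz 0.0908 rot [ 180.    -0.  -149.2] F [0.7 0.5 0. ] w 0.0003
```

Call:
carry_out --commands '[{"dp": [0, 0, 0.003], "rotation": [0, 0, 0]}, {"dp": [0, 0, 0], "rotation": [0, 0, 0]}]'

```text
t: 10.38
eef_pos: [0.3998, -0.3321, 0.1129]
ee_rot: [3.141, -0.0, -2.604]
force: [0.1, -0.5, -0.3]
width: 0.0006
gripper_force: 0.0
```

Call:
carry_out --commands '[{"dp": [0, 0, 0.0015], "rotation": [0, 0, 0]}, {"dp": [0, 0, 0], "rotation": [0, 0, 0]}]'

```text
t: 10.62
eef_pos: [0.3999, -0.3322, 0.1122]
ee_rot: [-3.141, 0.0, -2.603]
force: [-1.3, 1.6, 6.9]
width: 0.0003
gripper_force: 3.4
```

Call:
carry_out --commands '[{"dp": [0, 0, 0.002], "rotation": [0, 0, 0]}, {"dp": [0, 0, 0], "rotation": [0, 0, 0]}]'

```text
t: 10.88
eef_pos: [0.4, -0.3323, 0.1119]
ee_rot: [-3.14, 0.0, -2.603]
force: [-7.0, 8.1, 24.0]
width: 0.0004
gripper_force: 12.1
```

Call:
carry_out --commands '[{"dp": [0, 0, -0.02], "rotation": [0, 0, 0]}, {"dp": [0, 0, -0.05], "rotation": [0, 0, 0]}, {"dp": [0, 0, -0.05], "rotation": [0, 0, 0]}, {"dp": [0.05, 0, -0.02], "rotation": [0, 0, 0]}, {"dp": [0.05, -0.02, 0], "rotation": [0, 0, 0]}, {"dp": [0.03, -0.03, 0], "rotation": [0, 0, 0]}, {"dp": [0, 0, 0], "rotation": [0, 0, 0]}]'

```text
t: 11.75
eef_pos: [0.3128, -0.4436, 0.2492]
ee_rot: [3.141, -0.0, -2.607]
force: [0.2, 0.3, -0.7]
width: 0.0007
gripper_force: 0.0
```

Run:
```python
from st import *
st()
for n in('side','top'):
    p,d=vision.grab_frame(n); W=cloud(n,d); q=tocase(W.reshape(-1,3),.4155,-.309,.537).reshape(W.shape)
    m=(d>0)&seg(p,105,130,W)&(abs(q[...,1])<.04)&(abs(q[...,0])<.065)&(q[...,2]>.07)&(q[...,2]<.12)
    k=q[m]; print(n,len(k),np.polyfit(k[:,0],k[:,2],1).round(4))
    if n=='side': cv2.imwrite('pics/s6.png',cv2.resize(p[160:340,150:350],None,fx=3.3,fy=3.3,interpolation=cv2.INTER_CUBIC)[:,:,::-1])
```

```text
t 11.75 case [-0.1571 -0.0631  0.2492] tipz 0.2242 rot [ 180.    -0.  -149.4] F [ 0.2  0.3 -0.7] w 0.0007
side 1170 [0.0007 0.0858]
top 557 [-0.0063  0.0873]
```

View pics/s6.png

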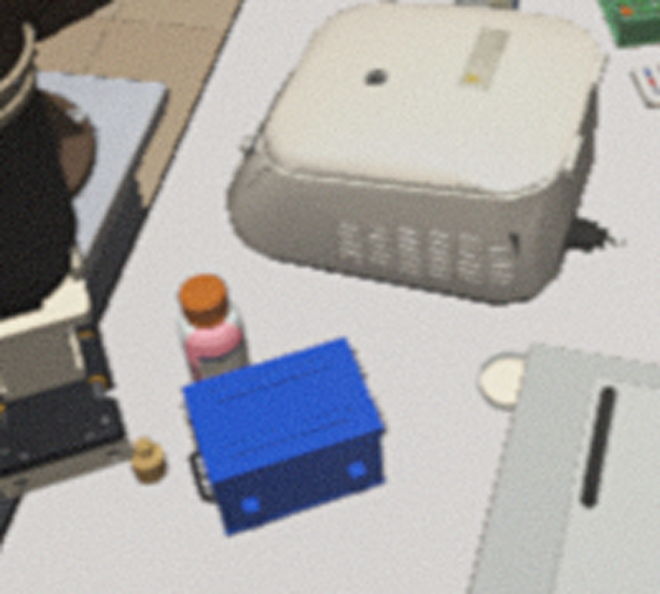

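The cover is flat and shut at z ≈ 0.087 (crop 285,410). The case, bottle and weight haven't moved, and the gripper is clear, so I'm handing the job in.

```bash
python3 -c "
from station import arm; print(arm.job_done())"
```

```text
the job is handed in; nothing more can be done
None
```

The flap was folded flat onto the vials first, then the cover was pressed fully shut. The case, bottle and weight looked unmoved in the last picture, and I handed the job in at about 12 s.

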